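# Vent the square cooling-water tank of the welding bench

## Task

The square-bodied cooling-water tank has to be vented before it is topped up. First lift its flip-top tab and swing it right over until it lies back, then unscrew the round cap beneath it, anticlockwise as far as it goes, and leave it there. Do not touch the round tank.

Things in the scene. Friction and masses are not known exactly. Their poses are not given: they have to be found in the camera images.
- square_tank: White plastic tank, SQUARE body 160 x 160 mm, 120 mm high, fixed. Origin: centre of underside, z up. On its z axis on top: neck (30 mm wide, 14 high) with the cap; over it the tab. Tab hinge line: parallel to y at x +36, z 164 mm, on a bracket x 36 to 46, 20 wide. Tab's cross-bar centre, shut: x -52, y 0, z 164 mm, nothing beneath. Fingers closed on the cap along y, +-0.7 rad, clear the bracket.
- tab (a joint): The square tank's aluminium flip-top tab: a 4 mm disc 52 mm wide over the cap, a tongue and a round cross-bar (12 mm thick, 26 long along y, 88 mm from the hinge). Pinched by its ends from above, the bar turns between the fingers as it is carried round. Value rad: 0 shut, level; 1.57 upright; 2.8 stop, laid back. No spring: let go before upright it falls shut, past 1.8 it falls back to the stop.
- cap (a joint): The square tank's round black screw cap under the tab, 40 mm across, 24 high, fluted, thin grey bar on top; axis the tank's z axis, underside at z 134, top at z 158 mm in the tank's frame. Value rad, growing anticlockwise from above: starts 0 to 0.1 (tight), stop at 1.2 (about 70 degrees), so one grasp does. It does not rise; turns against 0.08 N m and stays where left.
- round_tank: White plastic tank, ROUND body 160 mm across, 120 mm high, fixed, with the same tab and cap on top as the square one. Not to be touched. Origin: centre of its underside on the table, z up; its tab's cross-bar also lies to its own -x.

How it is judged:
By the outcome, as a careful person would: the job done as asked, in the order asked, and still so for the second after the job is handed in, with the robot touching nothing.
It also fails if it takes over 54 s, if anything falls off the work surface, if the arm or the gripper's body presses on something with over 40 N, if the wrist force passes 120 N, or if a joint passes its speed limit or range.

## Robot

A 6-joint arm with a two-finger parallel gripper is mounted at the origin on the work surface. World frame = base frame: x ahead of the robot, y to its left, z up, the work surface at z = 0. Lengths are in mm, angles in rad, forces in N, time in s.
With the tool pointing down it reaches from about 275 to 1000 mm from the base axis. Payload 8.4 kg.
Tool frame: the origin (TCP) lies on the mounting face of the last link; the fingertips stand 173 mm ahead of it and the grasp point (between the pads) lies 155 mm ahead of it; z points along the fingers, y is the line along which they close (so a half turn about z gives the same grasp; the last joint's range is limited). The gripper opens to 85 mm and grips with 20 to 120 N. Pads are 22 mm wide; open, the fingers measure 114 mm over their backs; the gripper's body (76 mm by 85 mm) begins 54 mm behind the grasp point. The pads swing forward as they close: fully open they stand 13 mm farther back than shut.
Start: joints at [1.124, 0.353, 1.633, -0, 1.155, -0.002], TCP at [268.923, 564.19, 404.681] pointing down, gripper open.
Joint ranges: [-2.63, 2.63], [-0.92, 2.1], [0.06, 2.66], [-1.3, 4.44], [0, 2.69], [-3.02, 3.02]. Speed limits (rad/s): [2.22, 2.22, 2.79, 3.14, 3.14, 3.14].

## Interface

Orientations are given as [roll, pitch, yaw] about the fixed x, y, z axes, in that order (R = Rz(yaw) Ry(pitch) Rx(roll)).
In Python, from rig import r gives the robot as it stands.
- The arm moves only by the tool apply_moves, never from a script. Its argument "deltas" is a list of rows, each an object with "claw": the gripper command: -1 is fully open, 1 is shut, values between are in proportion; "delta_pos": the shift along the tool's x, y, z in cm, a list of three; "yaw": the turn about the tool's z in rad. In form: [{"claw": claw, "delta_pos": [tx, ty, tz], "yaw": yaw}, ...]. A call has 1 to 8 rows; each row shifts and turns the commanded pose from where the row before left it, along the tool's axes as they then stand; what a row does not reach is not made up. A row lasts 1/8 s, in which the tool goes at most 62.5 mm and 10.7 degrees, less where a joint would pass 70% of its speed; a pose out of reach is approached as far as the arm can. A call with a gripper value outside its range is refused whole. The fingers move at their own pace and stop on an object; "grip_force" is the grip in N (left out, the last holds). Time passes only in rows, so rows that do not move let the fingers close. It gives the time, the measured TCP pose, the force, the opening and the grip force at its end, in the units of the state.
- r.sense(): the state, without advancing time (a new reading comes with each control period).
- r.grab_frame(name): name is "side" or "top" or "wrist"; returns a dict with "img" (480x640x3 uint8, blue, green, red), "z_map" (480x640 float32, mm along the optical axis (not along the pixel's ray), 0 where there is no reading), "fx", "fy", "cx", "cy" (pixels), "eye" and "rotation" of the camera in the world; the wrist camera has in their place "T_tool_cam" (4x4, takes a point from camera to tool coordinates, whose origin is the TCP and whose axes are the flange's). Camera axes: x right, y up, looking along -z (the intrinsics and any distortion apply to the point x, -y, -z); pixel columns grow to the right and rows downward; lengths in mm; the calibration is good to about 2 mm. A picture is of the moment at which its call begins: read the wrist's pose just before it.
- r.sign_off(): hands the job in; it is judged then, once.
The state is a dict: "clock": time; "qpos": joint angles; "qvel": joint speeds; "joint_efforts": joint torques, N m; "eef_pos": TCP position; "tcp_rot": TCP orientation; "contact_force": force on the tool from outside, world axes, zero at the start; "wrist_torque": the same for the moment, N m; "opening": opening from 0.0 (shut) to 1.0 (fully open); "grasp_force": force on a finger pad.
Only numpy, scipy, OpenCV 4.12 (cv2) and the standard library are available. Lean on these libraries where they do the work, as an engineer would, in place of code of your own. Each camera call takes 0.05 s, during which the arm holds its last target. There are 200 camera calls.

## Working session

There is one attempt and no reset: what is moved stays moved. The work goes in short steps, Python scripts to look and compute and a tool call to move; the robot and the scene stay as the last step left them, time stands still between calls to the robot, and variables do not carry over. Pictures are saved under pics/ and viewed, at most 10 in all, crops included, and the job is handed in when it is done.

Besides the shell and the picture viewer there is one more tool, called after "Request:" in YAML: its name, and indented under it one key for each argument. apply_moves: Moves the arm, as the interface text tells. Its arguments: {"type":"object","properties":{"deltas":{"type":"array"},"grip_force":{"type":"number"}},"required":["deltas"]}

```bash
mkdir -p pics; cat > h.py <<'E'
import numpy as np,cv2
from rig import r
def cloud(f,T=None):
    z=f["z_map"];v,u=np.indices(z.shape)
    p=np.stack([(u-f["cx"])/f["fx"]*z,-(v-f["cy"])/f["fy"]*z,-z],-1)
    return p@np.array(f["rotation"]).T+np.array(f["eye"])
E
python3 - <<'E'
from h import *
print(r.sense())
f=r.grab_frame("top");g=r.grab_frame("side")
print({k:(v if k not in("img","z_map") else v.shape) for k,v in f.items()})
np.savez("top.npz",**f);np.savez("side.npz",**g)
cv2.imwrite("pics/top.png",f["img"]);cv2.imwrite("pics/side.png",g["img"])
E
```

```text
{'clock': 0.0, 'qpos': array([ 1.12360040e+00,  3.53642278e-01,  1.63413576e+00, -4.42379346e-06,
        1.15520204e+00, -2.43164156e-03]), 'qvel': array([ 0.00068001, -0.00110993, -0.00097627,  0.00276964,  0.00029978,
       -0.0003432 ]), 'joint_efforts': array([ 3.71424339e-04, -6.05262709e+01, -3.42063046e+01,  8.65758375e-05,
        9.30223876e-03, -1.38168295e-05]), 'eef_pos': array([268.81921243, 563.97265366, 403.96448845]), 'tcp_rot': array([-3.14020522e+00,  6.71019140e-07,  2.69683016e+00]), 'contact_force': array([0.51488739, 0.24649961, 0.5072446 ]), 'wrist_torque': array([-0.02311417,  0.04589514,  0.03561739]), 'grasp_force': 0.0, 'opening': 1.0020063858829267}
{'img': (480, 640, 3), 'z_map': (480, 640), 'fx': 602.6184765954713, 'fy': 602.6184765954713, 'cx': 313.6057543319841, 'cy': 234.2826090912907, 'eye': array([449.93048782,  -9.94637923, 899.59484593]), 'rotation': array([ 0.11677144, -0.00841121, -1.57499053])}
```

View pics/top.png

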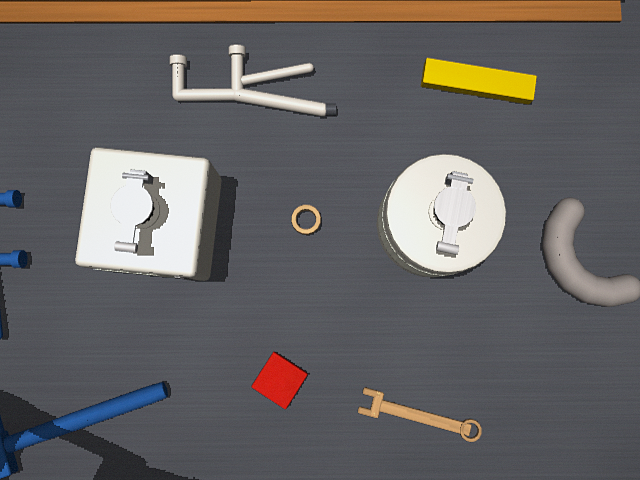

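View pics/side.png

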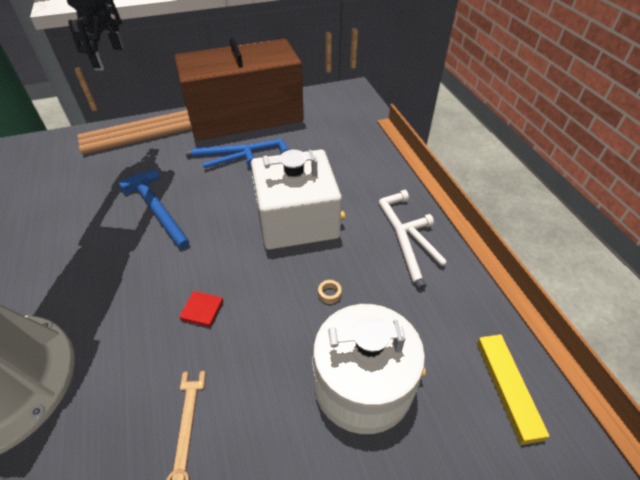

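The top view shows the square tank centred near (145,212), its bar near (126,247) and its hinge near (136,174). The round tank is at (445,213), well clear to the right. Next I'll measure.

```bash
cat > h.py <<'E'
import numpy as np,cv2
from scipy.spatial.transform import Rotation as R
from rig import r
def cloud(f):
    z=f["z_map"];v,u=np.indices(z.shape)
    p=np.stack([(u-f["cx"])/f["fx"]*z,-(v-f["cy"])/f["fy"]*z,-z],-1)
    p[z==0]=np.nan
    if "T_tool_cam" in f: return p
    return p@R.from_euler("xyz",f["rotation"]).as_matrix().T+np.array(f["eye"])
E
python3 - <<'E'
from h import *
f=dict(np.load("top.npz"));P=cloud(f)
print("table",P[300,330],"top",P[250,180],P[170,100])
sub=P[140:290,60:225].reshape(-1,3)
t=sub[(abs(sub[:,2]-120)<6)]
c=cv2.minAreaRect(t[:,:2].astype(np.float32));print("rect",c,t[:,2].mean(),len(t))
h=sub[sub[:,2]>150];print(len(h))
print(cv2.minAreaRect(h[:,:2].astype(np.float32)))
for (u,v) in[(126,247),(119,247),(134,246),(130,205),(136,174),(126,175),(146,174)]:print(u,v,P[v,u].round(1))
b=h[h[:,2]>164];
m=sub[(sub[:,2]>161)];
# disc
d=P[185:225,105:158].reshape(-1,3);d=d[d[:,2]>155];print("disc",np.median(d,0),d.min(0),d.max(0))
b=P[238:256,110:142].reshape(-1,3);b=b[b[:,2]>155];print("bar",cv2.minAreaRect(b[:,:2].astype(np.float32)),b.mean(0),b.max(0))
k=P[166:182,118:152].reshape(-1,3);k=k[k[:,2]>155];print("hinge",cv2.minAreaRect(k[:,:2].astype(np.float32)),k.mean(0))
E
```

```text
table [457.13365225 -41.90496058  -0.67413427] top [521.24167816 156.01697771 121.71645951] [627.3980996  263.71490105 119.89472941]
rect ((573.0267333984375, 207.25537109375), (159.5910186767578, 159.429931640625), 84.17729949951172) 120.3638926400025 12122
2162
((567.2960815429688, 208.5181427001953), (51.922889709472656, 103.99601745605469), 83.13431549072266)
126 247 [520.6 211.  170.5]
119 247 [520.6 219.3 171. ]
134 246 [521.9 201.5 170. ]
130 205 [572.9 209.1 166. ]
136 174 [611.8 203.  166. ]
126 175 [610.4 215.  166.7]
146 174 [614.3 193.8 154.4]
disc [572.96825943 207.24148568 166.6040542 ] [549.05521219 181.45815084 162.13195611] [598.35303146 233.33358353 170.6860763 ]
bar ((524.3104858398438, 212.74755859375), (27.034494400024414, 17.45122718811035), 83.98111724853516) [523.0936552  211.79618036 168.30401883] [532.39294098 226.80808886 173.51635203]
hinge ((610.7059936523438, 204.1414794921875), (32.46405792236328, 16.720468521118164), 89.76805114746094) [609.49303556 203.62523499 165.75593166]
```

Request:
apply_moves:
  deltas:
    - {"claw": -1,"delta_pos": [-4.7,-2.6,0],"yaw": 0}
    - {"claw": -1,"delta_pos": [-4.7,-2.6,0],"yaw": 0}
    - {"claw": -1,"delta_pos": [-4.7,-2.6,0],"yaw": 0}
    - {"claw": -1,"delta_pos": [-4.7,-2.6,0],"yaw": 0}
    - {"claw": -1,"delta_pos": [-4.7,-2.6,0],"yaw": 0}
    - {"claw": -1,"delta_pos": [-4.7,-2.6,0],"yaw": 0}
    - {"claw": -1,"delta_pos": [-4.7,-2.6,0],"yaw": -0.17}
    - {"claw": -1,"delta_pos": [0,0,0],"yaw": -0.173}
  grip_force: 50

```text
clock: 1.1
eef_pos: [489.2, 255.5, 404.4]
tcp_rot: [-3.141, 0.0, 3.041]
contact_force: [-0.7, 0.8, -0.3]
opening: 1.001
grasp_force: 0.0
```

```bash
cat >> h.py <<'E'
C=np.array([573,207.3,0]);PSI=-0.1016;TR=R.from_euler("z",PSI)
def goto(p,rel=0,pos=None):
    "tool delta (cm) and yaw to put the grasp point at tank-frame p, fingers at rel from tank y"
    s=r.sense();w=C+TR.apply(p)+[0,0,155]
    d=R.from_euler("xyz",s["tcp_rot"]).inv().apply(w-s["eef_pos"])/10
    dy=-(PSI+np.pi+rel-s["tcp_rot"][2]);dy=(dy+np.pi)%(2*np.pi)-np.pi
    print(s["clock"],s["eef_pos"].round(1),s["tcp_rot"].round(3),"delta cm",d.round(2),"yaw",round(dy,3),"F",s["contact_force"].round(1),"open",round(s["opening"],2),"grip",s["grasp_force"])
E
python3 -c "
from h import *
goto([-52,0,164]);s=r.sense();f=r.grab_frame('wrist');cv2.imwrite('pics/w1.png',f['img'])
P=cloud(f).reshape(-1,3);T=np.array(f['T_tool_cam']);P=P@T[:3,:3].T+T[:3,3]
W=R.from_euler('xyz',s['tcp_rot']).apply(P)+s['eef_pos'];Q=TR.inv().apply(W-C)
for n,m in (('bar',(abs(Q[:,0]+52)<15)&(abs(Q[:,1])<25)&(Q[:,2]>150)&(Q[:,2]<185)),('disc',(abs(Q[:,0])<30)&(abs(Q[:,1])<35)&(Q[:,2]>160)&(Q[:,2]<180))):
  if m.sum()>5: print(n,m.sum(),np.percentile(Q[m],[2,50,98],axis=0).round(1).tolist())
"
```

```text
1.1 [489.2 255.5 404.4] [-3.141  0.     3.041] delta cm [-3.61 -3.94  8.54] yaw 0.001 F [-0.7  0.8 -0.3] open 1.0 grip 0.0
bar 1374 [[-57.0, -9.7, 162.2], [-51.6, 2.6, 167.6], [-37.8, 15.1, 170.7]]
disc 4713 [[-27.8, -20.9, 164.4], [-3.7, 1.8, 166.0], [17.7, 25.4, 167.2]]
```

View pics/w1.png

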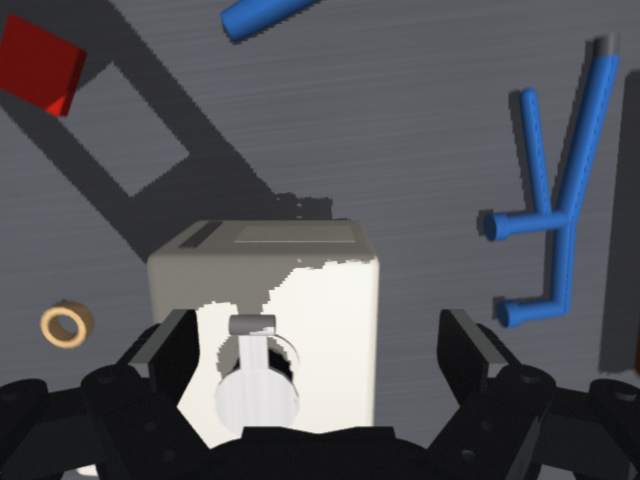

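The wrist view shows the bar at pixel (252,325), within about 2 mm of the top-view fix. I'll descend and pinch it.

Request:
apply_moves:
  deltas:
    - {"claw": -1,"delta_pos": [-1.8,-1.9,0],"yaw": 0}
    - {"claw": -1,"delta_pos": [-1.8,-1.95,0],"yaw": 0}
    - {"claw": -0.4,"delta_pos": [0,0,3],"yaw": 0}
    - {"claw": -0.2,"delta_pos": [0,0,3],"yaw": 0}
    - {"claw": -0.1,"delta_pos": [0,0,2.4],"yaw": 0}
    - {"claw": 0,"delta_pos": [0,0,0],"yaw": 0}
    - {"claw": 0,"delta_pos": [0,0,0],"yaw": 0}

```text
clock: 2.02
eef_pos: [519.7, 216.8, 321.4]
tcp_rot: [3.141, 0.001, 3.039]
contact_force: [0.5, -0.6, -0.3]
opening: 0.501
grasp_force: 0.0
```

```bash
python3 -c "
from h import *
goto([-52,1,164])"
```

```text
2.025 [519.7 216.8 321.4] [3.141e+00 1.000e-03 3.039e+00] delta cm [-0.2  -0.3   0.24] yaw -0.001 F [ 0.5 -0.6 -0.3] open 0.5 grip 0.0
```

Request:
apply_moves:
  deltas:
    - {"claw": 0,"delta_pos": [-0.2,-0.3,0.2],"yaw": 0}
    - {"claw": 1,"delta_pos": [0,0,0],"yaw": 0}
    - {"claw": 1,"delta_pos": [0,0,0],"yaw": 0}
    - {"claw": 1,"delta_pos": [0,0,0],"yaw": 0}
    - {"claw": 1,"delta_pos": [0,0,0],"yaw": 0}
  grip_force: 50

```text
clock: 2.65
eef_pos: [521.5, 213.4, 319.3]
tcp_rot: [3.141, 0.001, 3.04]
contact_force: [-1.2, 2.9, 6.6]
opening: 0.286
grasp_force: 49.1
```

```bash
python3 -c "
from h import *
goto([-52,1,164])
f=r.grab_frame('wrist');cv2.imwrite('pics/w2.png',f['img'])
n=20;th=np.linspace(0,2.6,n+1);x=-88*np.cos(th);z=88*np.sin(th)
print(np.c_[th[1:],-np.diff(x)/10,-np.diff(z)/10].round(2).tolist())"
```

```text
2.65 [521.5 213.4 319.3] [3.141e+00 1.000e-03 3.040e+00] delta cm [0.01 0.01 0.03] yaw -0.0 F [-1.2  2.9  6.6] open 0.29 grip 49.054670333862305
[[0.13, -0.07, -1.14], [0.26, -0.22, -1.12], [0.39, -0.37, -1.08], [0.52, -0.5, -1.03], [0.65, -0.63, -0.95], [0.78, -0.75, -0.86], [0.91, -0.86, -0.76], [1.04, -0.95, -0.64], [1.17, -1.02, -0.51], [1.3, -1.08, -0.38], [1.43, -1.12, -0.23], [1.56, -1.14, -0.09], [1.69, -1.14, 0.06], [1.82, -1.12, 0.21], [1.95, -1.09, 0.35], [2.08, -1.03, 0.49], [2.21, -0.96, 0.62], [2.34, -0.87, 0.74], [2.47, -0.77, 0.85], [2.6, -0.65, 0.94]]
```

View pics/w2.png

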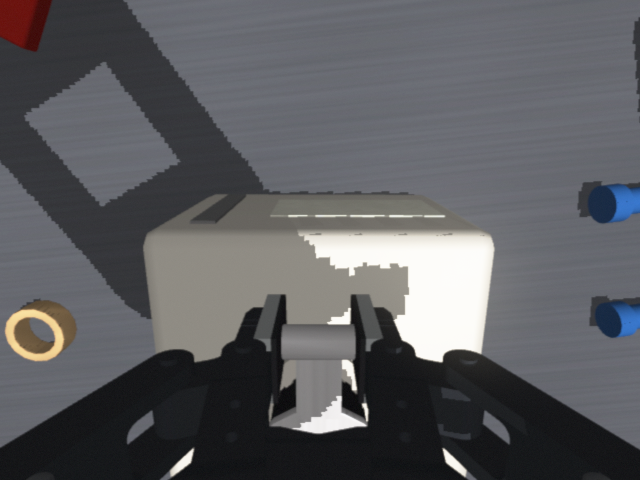

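The bar sits between the pads at pixel (318,342). I'll carry it round the hinge.

Request:
apply_moves:
  deltas:
    - {"claw": 1,"delta_pos": [-0.07,0,-1.14],"yaw": 0}
    - {"claw": 1,"delta_pos": [-0.22,0,-1.12],"yaw": 0}
    - {"claw": 1,"delta_pos": [-0.37,0,-1.08],"yaw": 0}
    - {"claw": 1,"delta_pos": [-0.5,0,-1.03],"yaw": 0}
    - {"claw": 1,"delta_pos": [-0.63,0,-0.95],"yaw": 0}
    - {"claw": 1,"delta_pos": [-0.75,0,-0.86],"yaw": 0}
    - {"claw": 1,"delta_pos": [-0.86,0,-0.76],"yaw": 0}

```text
clock: 3.58
eef_pos: [554.5, 210.0, 388.0]
tcp_rot: [3.142, -0.003, 3.04]
contact_force: [-0.6, 4.9, -4.5]
opening: 0.286
grasp_force: 49.2
```

```bash
python3 -c "
from h import *
goto([36-88*np.cos(.91),1,164+88*np.sin(.91)])"
```

```text
3.575 [554.5 210.  388. ] [ 3.142e+00 -3.000e-03  3.040e+00] delta cm [-0.06  0.02 -0.05] yaw -0.0 F [-0.6  4.9 -4.5] open 0.29 grip 49.228307604789734
```

Request:
apply_moves:
  deltas:
    - {"claw": 1,"delta_pos": [-0.95,0,-0.64],"yaw": 0}
    - {"claw": 1,"delta_pos": [-1.02,0,-0.51],"yaw": 0}
    - {"claw": 1,"delta_pos": [-1.08,0,-0.38],"yaw": 0}
    - {"claw": 1,"delta_pos": [-1.12,0,-0.23],"yaw": 0}
    - {"claw": 1,"delta_pos": [-1.14,0,-0.09],"yaw": 0}
    - {"claw": 1,"delta_pos": [-1.14,0,0.06],"yaw": 0}
    - {"claw": 1,"delta_pos": [-1.12,0,0.21],"yaw": 0}

```text
clock: 4.45
eef_pos: [630.5, 202.2, 405.0]
tcp_rot: [3.141, -0.0, 3.04]
contact_force: [-0.5, 3.2, 5.8]
opening: 0.283
grasp_force: 48.6
```

```bash
python3 -c "
from h import *
goto([36-88*np.cos(1.82),1,164+88*np.sin(1.82)])"
```

```text
4.45 [630.5 202.2 405. ] [ 3.141 -0.     3.04 ] delta cm [0.   0.03 0.08] yaw -0.0 F [-0.5  3.2  5.8] open 0.28 grip 48.63857388496399
```

Request:
apply_moves:
  deltas:
    - {"claw": 1,"delta_pos": [-1.09,0,0.35],"yaw": 0}
    - {"claw": 1,"delta_pos": [-1.03,0,0.49],"yaw": 0}
    - {"claw": 1,"delta_pos": [-0.96,0,0.62],"yaw": 0}
    - {"claw": 1,"delta_pos": [-0.87,0,0.74],"yaw": 0}
    - {"claw": 1,"delta_pos": [-0.77,0,0.85],"yaw": 0}
    - {"claw": 1,"delta_pos": [-0.65,0,0.94],"yaw": 0}
    - {"claw": 1,"delta_pos": [0,0,0],"yaw": 0}

```text
clock: 5.32
eef_pos: [685.0, 196.5, 365.2]
tcp_rot: [3.141, 0.003, 3.039]
contact_force: [3.5, 2.8, 6.5]
opening: 0.285
grasp_force: 67.8
```

```bash
python3 -c "
from h import *
goto([36-88*np.cos(2.6),1,164+88*np.sin(2.6)])"
```

```text
5.325 [685.  196.5 365.2] [3.141e+00 3.000e-03 3.039e+00] delta cm [0.12 0.04 0.09] yaw -0.001 F [3.5 2.8 6.5] open 0.29 grip 67.8320825099945
```

Request:
apply_moves:
  deltas:
    - {"claw": -0.5,"delta_pos": [0,0,0],"yaw": 0}
    - {"claw": -0.5,"delta_pos": [0,0,0],"yaw": 0}
    - {"claw": -0.5,"delta_pos": [0,0,0],"yaw": 0}
    - {"claw": -0.5,"delta_pos": [0,0,-2],"yaw": 0}
    - {"claw": -1,"delta_pos": [0,0,-3],"yaw": 0}
    - {"claw": -1,"delta_pos": [3,0,-2],"yaw": 0}
    - {"claw": -1,"delta_pos": [5,0,0],"yaw": 0}
    - {"claw": -1,"delta_pos": [5,0,0],"yaw": 0}

```text
clock: 6.32
eef_pos: [553.2, 209.8, 435.7]
tcp_rot: [3.141, 0.002, 3.039]
contact_force: [-0.6, 0.1, 0.7]
opening: 1.0
grasp_force: 0.0
```

```bash
python3 -c "
from h import *
goto([0,0,147],-0.62);s=r.sense();f=r.grab_frame('wrist')
P=cloud(f).reshape(-1,3);T=np.array(f['T_tool_cam']);P=P@T[:3,:3].T+T[:3,3]
W=R.from_euler('xyz',s['tcp_rot']).apply(P)+s['eef_pos'];Q=TR.inv().apply(W-C)
m=(np.hypot(Q[:,0],Q[:,1])<32)&(Q[:,2]>148)&(Q[:,2]<175);print(m.sum())
if m.sum()>5: print(np.percentile(Q[m],[2,50,98],axis=0).round(1).tolist())
g=r.grab_frame('top');cv2.imwrite('pics/t2.png',np.hstack([cv2.resize(f['img'],(400,300)),cv2.resize(g['img'][100:330,20:327],(400,300))]))
"
```

```text
6.325 [553.2 209.8 435.7] [3.141e+00 2.000e-03 3.039e+00] delta cm [-1.97 -0.06 13.37] yaw 0.619 F [-0.6  0.1  0.7] open 1.0 grip 0.0
2955
[[-18.6, -16.1, 150.6], [-1.3, 2.1, 158.1], [18.1, 20.3, 160.0]]
```

View pics/t2.png

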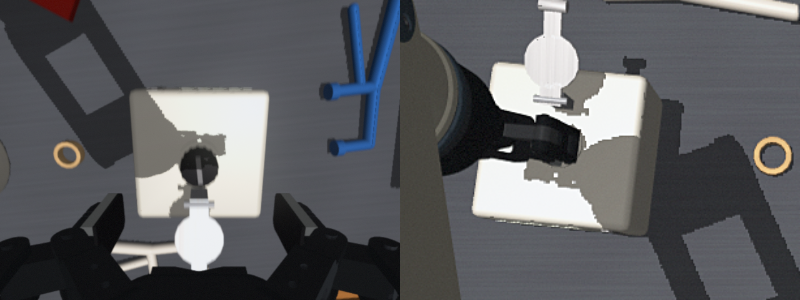

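The tab lies back, with its disc at (550,62) in the right half. The cap is exposed at (199,166) in the left half. I'll wind back and descend onto it.

Request:
apply_moves:
  deltas:
    - {"claw": -1,"delta_pos": [-2,0,0],"yaw": 0}
    - {"claw": -1,"delta_pos": [0,0,0],"yaw": 0.16}
    - {"claw": -1,"delta_pos": [0,0,0],"yaw": 0.16}
    - {"claw": -1,"delta_pos": [0,0,0],"yaw": 0.16}
    - {"claw": -1,"delta_pos": [0,0,2],"yaw": 0.16}
    - {"claw": -1,"delta_pos": [0,0,4],"yaw": 0}
    - {"claw": -1,"delta_pos": [0,0,3],"yaw": 0}
    - {"claw": -1,"delta_pos": [0,0,0],"yaw": 0}

```text
clock: 7.42
eef_pos: [574.3, 207.5, 342.9]
tcp_rot: [-3.139, -0.001, 2.4]
contact_force: [-0.5, -0.6, -0.8]
opening: 1.001
grasp_force: 0.0
```

```bash
python3 -c "
from h import *
goto([-0.3,0.7,148],-0.64)"
```

```text
7.425 [574.3 207.5 342.9] [-3.139e+00 -1.000e-03  2.400e+00] delta cm [ 0.14 -0.05  3.99] yaw -0.0 F [-0.5 -0.6 -0.8] open 1.0 grip 0.0
```

Request:
apply_moves:
  deltas:
    - {"claw": -1,"delta_pos": [0.1,0,2],"yaw": 0}
    - {"claw": -1,"delta_pos": [0,0,2],"yaw": 0}
    - {"claw": -0.3,"delta_pos": [0,0,0],"yaw": 0}
    - {"claw": 1,"delta_pos": [0,0,0],"yaw": 0}
    - {"claw": 1,"delta_pos": [0,0,0],"yaw": 0}
    - {"claw": 1,"delta_pos": [0,0,0],"yaw": 0}
    - {"claw": 1,"delta_pos": [0,0,0],"yaw": 0}
  grip_force: 50

```text
clock: 8.3
eef_pos: [574.0, 208.4, 306.0]
tcp_rot: [3.14, 0.001, 2.4]
contact_force: [-2.9, -1.8, 7.5]
opening: 0.452
grasp_force: 49.7
```

```bash
python3 -c "
from h import *
goto([-0.3,0.7,148],0.64);print(r.sense()['wrist_torque'])"
```

```text
8.3 [574.  208.4 306. ] [3.14e+00 1.00e-03 2.40e+00] delta cm [ 0.07 -0.11  0.3 ] yaw -1.28 F [-2.9 -1.8  7.5] open 0.45 grip 49.71900165081024
[-0.46227947  0.45879685  0.05436786]
```

Request:
apply_moves:
  deltas:
    - {"claw": 1,"delta_pos": [0,0,0],"yaw": -0.14}
    - {"claw": 1,"delta_pos": [0,0,0],"yaw": -0.14}
    - {"claw": 1,"delta_pos": [0,0,0],"yaw": -0.14}
    - {"claw": 1,"delta_pos": [0,0,0],"yaw": -0.14}
    - {"claw": 1,"delta_pos": [0,0,0],"yaw": -0.14}
    - {"claw": 1,"delta_pos": [0,0,0],"yaw": -0.14}
    - {"claw": 1,"delta_pos": [0,0,0],"yaw": -0.14}
    - {"claw": 1,"delta_pos": [0,0,0],"yaw": -0.1}

```text
clock: 9.3
eef_pos: [574.0, 208.3, 306.1]
tcp_rot: [-3.141, 0.002, -2.8]
contact_force: [-2.5, -2.8, 8.6]
opening: 0.451
grasp_force: 49.6
```

```bash
python3 -c "
from h import *
goto([-0.3,0.7,148],0.64);print(r.sense()['wrist_torque'])"
```

```text
9.3 [574.  208.3 306.1] [-3.141e+00  2.000e-03 -2.800e+00] delta cm [0.12 0.02 0.31] yaw -0.196 F [-2.5 -2.8  8.6] open 0.45 grip 49.62453246116638
[-0.54561776  0.40358168 -0.05638782]
```

Request:
apply_moves:
  deltas:
    - {"claw": 1,"delta_pos": [0,0,0],"yaw": -0.06}
    - {"claw": 1,"delta_pos": [0,0,0],"yaw": -0.05}
    - {"claw": 1,"delta_pos": [0,0,0],"yaw": -0.04}
    - {"claw": 1,"delta_pos": [0,0,0],"yaw": -0.03}
    - {"claw": 1,"delta_pos": [0,0,0],"yaw": 0}

```text
clock: 9.93
eef_pos: [574.8, 208.7, 305.9]
tcp_rot: [-3.141, 0.004, -2.624]
contact_force: [2.5, -0.4, 6.8]
opening: 0.452
grasp_force: 52.1
```

```bash
python3 -c "
from h import *
goto([-0.3,0.7,148],0.64);print(r.sense()['wrist_torque'])"
```

```text
9.925 [574.8 208.7 305.9] [-3.141  0.004 -2.624] delta cm [0.21 0.04 0.29] yaw -0.021 F [ 2.5 -0.4  6.8] open 0.45 grip 52.101343274116516
[ 0.10154474 -0.52441306 -0.5412679 ]
```

The reaction torque rose from about 0.06 to 0.54 N m after 1.26 rad of turn, so the cap is at its stop. I'll release and rise straight up.

Request:
apply_moves:
  deltas:
    - {"claw": -1,"delta_pos": [0,0,0],"yaw": 0}
    - {"claw": -1,"delta_pos": [0,0,0],"yaw": 0}
    - {"claw": -1,"delta_pos": [0,0,0],"yaw": 0}
    - {"claw": -1,"delta_pos": [0,0,0],"yaw": 0}
    - {"claw": -1,"delta_pos": [0,0,-4],"yaw": 0}
    - {"claw": -1,"delta_pos": [0,0,-5],"yaw": 0}
    - {"claw": -1,"delta_pos": [0,0,-5],"yaw": 0}
    - {"claw": -1,"delta_pos": [0,0,0],"yaw": 0}

```text
clock: 10.92
eef_pos: [574.5, 208.8, 448.5]
tcp_rot: [-3.14, 0.007, -2.623]
contact_force: [0.7, -0.4, 0.1]
opening: 1.0
grasp_force: 0.0
```

```bash
python3 -c "
from h import *
goto([-100,0,300],0)
f=r.grab_frame('wrist');g=r.grab_frame('side');cv2.imwrite('pics/t3.png',np.hstack([cv2.resize(f['img'],(400,300)),cv2.resize(g['img'][100:280,200:440],(400,300))]))"
```

```text
10.925 [574.5 208.8 448.5] [-3.14   0.007 -2.623] delta cm [ 8.33  5.75 -0.72] yaw 0.62 F [ 0.7 -0.4  0.1] open 1.0 grip 0.0
```

View pics/t3.png

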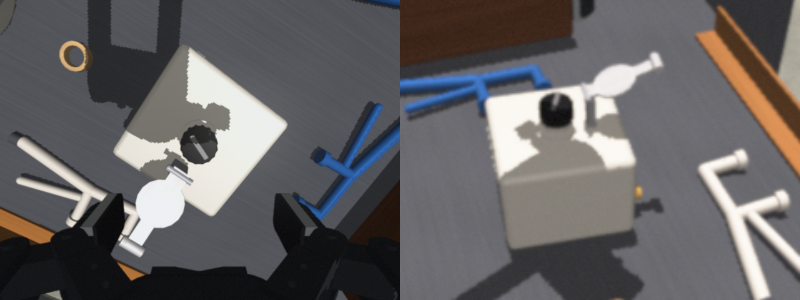

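The cap's grey bar at (200,148) now stands roughly 70° from the tab's line. The tab is laid back, and the gripper is clear of everything.

```bash
python3 -c "
from rig import r
print(r.sign_off())"
```

```text
the job is handed in; nothing more can be done
None
```

The job is handed in at about 11 s of the 54 s allowed: the square tank's tab was swung over and lies back, its cap was then unscrewed anticlockwise to the stop, and the round tank was not touched.

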